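# Hang two mugs on the hooks of a mug rack

### The job

Hang both mugs by their handles on the mug rack, one mug on each of its two hooks, and leave them hanging there; they may still sway. Do not push away or knock over the pepper mill, the black tumbler, the salt shaker or the peanut jar.

Things in the scene. Friction and masses are not known exactly. Their poses are not given: they have to be found in the camera images.
- mug_a: Pinkish ceramic mug, about 0.27 kg, upright at any yaw, starting on the left beside the pepper mill. Body 73 mm across, 88 mm tall. Origin on the underside but NOT on the body's round axis, which passes through (16.5, 0) mm of this frame; z up. The two mugs are alike: either may go on either hook.
- mug_b: Pinkish ceramic mug, about 0.27 kg, upright at any yaw, starting on the right beside the black tumbler. Body 73 mm across, 88 mm tall. Origin on the underside but NOT on the body's round axis, which passes through (16.5, 0) mm of this frame; z up. The two mugs are alike: either may go on either hook.
- mug_a_handle (a point): Centre of the opening of mug_a's handle, 49 mm from the mug's axis, 48.5 mm above the underside; axes as the mug's. The handle is a vertical loop pointing radially, 164 degrees from the mug's +x towards +y, out to 72 mm from the axis; strap 11 mm wide across the loop. Opening: 36.5 to 61.5 mm from the axis, 33.5 to 63 mm above the underside. Let go on a hook, the mug swings about 80 degrees and then sways below it.
- mug_b_handle (a point): Centre of the opening of mug_b's handle, 49 mm from the mug's axis, 48.5 mm above the underside; axes as the mug's. The handle is a vertical loop pointing radially, 164 degrees from the mug's +x towards +y, out to 72 mm from the axis; strap 11 mm wide across the loop. Opening: 36.5 to 61.5 mm from the axis, 33.5 to 63 mm above the underside. Let go on a hook, the mug swings about 80 degrees and then sways below it.
- mug_a_rim (a point): Centre of mug_a's open mouth at rim height, on the body's axis, 88 mm above the underside; axes as the mug's. The wall is about 6 mm thick (middle of the wall 33 mm from the axis), the inside about 77 mm deep: the wall can be pinched with one finger inside and one outside.
- mug_b_rim (a point): Centre of mug_b's open mouth at rim height, on the body's axis, 88 mm above the underside; axes as the mug's. The wall is about 6 mm thick (middle of the wall 33 mm from the axis), the inside about 77 mm deep: the wall can be pinched with one finger inside and one outside.
- mug_rack: Fixed mug rack: dark wooden foot 100 x 270 x 16 mm, two posts at y = +-115 mm and a rail 180 mm up (top of all 189 mm), two steel wire hooks towards the robot (-x) at y = +-80 mm. Origin: centre of the foot's underside; x away from the robot, y left; place and yaw vary. To its right stands a fixed crock of tall utensils (to 0.34 m high; beyond x = 0.66 for y -0.36 to -0.07, beyond x = 0.57 for y -0.28 to -0.18).
- hook_left (a point): Seat of the rack's left hook (seen from the robot): the lowest point of the wire's centre line, 170 mm above the worktop; wire 8 mm thick. Axes as the rack's. The hook runs along x: its free tip is 24 mm nearer the robot (-x) and 12 mm higher; behind the seat the wire rises 10 mm to the rail, 62 mm away. A hung mug reaches 100 mm below the seat.
- hook_right (a point): Seat of the rack's right hook (seen from the robot): the lowest point of the wire's centre line, 170 mm above the worktop; wire 8 mm thick. Axes as the rack's. The hook runs along x: its free tip is 24 mm nearer the robot (-x) and 12 mm higher; behind the seat the wire rises 10 mm to the rail, 62 mm away. A hung mug reaches 100 mm below the seat.
- pepper_mill: Wooden pepper mill, 58 mm across, 170 mm tall, upright on the left; origin at the centre of its underside. To be left alone.
- tumbler: Black drinking tumbler with a white lid, 77 mm across, 166 mm tall, upright on the right; origin at the centre of its underside. To be left alone.
- salt_shaker: Small clear salt shaker with a grey cap, 44 mm across, 90 mm tall, near the front edge; origin at the centre of its underside. To be left alone.
- peanut_jar: Jar with a black lid, 68 mm across, 100 mm tall, near the front edge; origin at the centre of its underside. To be left alone.
Mind the look-alikes: they are no part of the job. Leave any red look-alike of the mug_b alone. Leave any pink look-alike of the mug_a alone.

How it is judged:
By the outcome, as a careful person would: the job done as asked, in the order asked, and still so for the second after the job is handed in, with the robot touching nothing.
It also fails if it takes over 72 s, if anything falls off the work surface, if the arm or the gripper's body presses on something with over 40 N, if the wrist force passes 120 N, or if a joint passes its speed limit or range.

### The arm

A 6-joint arm with a two-finger parallel gripper is mounted at the origin on a cart in front of the work surface, level with it; the furniture and walls round the work are solid. World frame = base frame: x ahead of the robot, y to its left, z up, the work surface at z = 0. Lengths are in m, angles in rad, forces in N, time in s.
With the tool pointing down it reaches from about 0.375 to 0.975 m from the base axis. Payload 3.8 kg.
Tool frame: the origin (TCP) lies at the very end of the fingers, on their centre line; the grasp point (between the pads) lies 19 mm behind it; z points along the fingers, y is the line along which they close (so a half turn about z gives the same grasp; the last joint's range is limited). The gripper opens to 85 mm and grips with 20 to 120 N. Pads are 22 mm wide; open, the fingers measure 114 mm over their backs; the gripper's body (76 mm by 85 mm) begins 54 mm behind the grasp point. The pads swing forward as they close: fully open they stand 13 mm farther back than shut.
Start: joints at [-1.181, 0.264, 1.604, -0, 1.274, -0.037], TCP at [0.279, -0.614, 0.231] pointing down, gripper open.
Joint ranges: [-2.63, 2.63], [-0.94, 2.18], [0.31, 2.57], [-1.31, 4.45], [0, 2.66], [-2.55, 2.55]. Speed limits (rad/s): [2.57, 2.57, 3.14, 3.14, 3.14, 3.14].

### API

Orientations are given as a rotation vector (axis times angle).
In Python, from workcell import * gives the robot as it stands.
- The arm moves only by the shell command python3 -m crank 'ROWS' [OPENING] [FORCE]. ROWS is JSON, a list that holds one entry, the list of rows, each a list of 6 numbers: the shift along the tool's x, y, z in cm, then the turn, a rotation vector about the tool's x, y, z in rad. In form: [[[dx, dy, dz, ax, ay, az], ...]]. A call has 1 to 8 rows; each row shifts and turns the commanded pose from where the row before left it, along the tool's axes as they then stand; what a row does not reach is not made up. A row lasts 1/12 s, in which the tool goes at most 41.7 mm and 7.16 degrees, less where a joint would pass 70% of its speed; a pose out of reach is approached as far as the arm can. A call with a gripper value outside its range is refused whole. OPENING is the finger opening in cm, from 0 to 8.54, set as the call begins (- or left out, the last holds). The fingers move at their own pace and stop on an object; FORCE is the grip in N (left out, the last holds). Time passes only in rows, so rows that do not move let the fingers close. It gives the time, the measured TCP pose, the force, the opening and the grip force at its end, in the units of the state.
- read_state(): the state, without advancing time (a new reading comes with each control period).
- read_camera(name): name is "scene" or "top" or "wrist"; returns the picture (480x640x3 uint8, blue, green, red); there is no depth.
- camera_model(name): a dict with "camera_matrix" (3x3 intrinsics, pixels), "R" (3x3) and "t" (3): a world point X has camera coordinates R X + t. Camera axes: x right, y down, z forward; pixel columns grow to the right and rows downward; lengths in m; the calibration is good to about 2 mm. A picture is of the moment at which its call begins: read the wrist's pose just before it. camera_model takes no time and is no camera call; for the wrist camera it gives the pose at the moment of the call.
- finish_job(): hands the job in; it is judged then, once.
The state is a dict: "time": time; "q": joint angles; "joint_vel": joint speeds; "joint_torque": joint torques, N m; "tool_pos": TCP position; "tcp_rot": TCP orientation; "wrist_force": force on the tool from outside, world axes, zero at the start; "torque": the same for the moment, N m; "width": opening from 0.0 (shut) to 1.0 (fully open); "grip_force": force on a finger pad.
Only numpy, scipy, OpenCV 4.12 (cv2) and the standard library are available. Lean on these libraries where they do the work, as an engineer would, in place of code of your own. Each camera call takes 0.05 s, during which the arm holds its last target. There are 200 camera calls.

## Working session

There is one attempt and no reset: what is moved stays moved. The work goes in short steps, Python scripts to look and compute and a shell command to move; the robot and the scene stay as the last step left them, time stands still between calls to the robot, and variables do not carry over. Pictures are saved under pics/ and viewed, at most 10 in all, crops included, and the job is handed in when it is done.

```bash
mkdir -p pics; ls
python3 - <<'E'
from workcell import *
import cv2
for n in("scene","top"):
    cv2.imwrite(f"pics/{n}0.png",read_camera(n))
    c=camera_model(n);print(n,c)
print(read_state())
E
```

```text
pics
scene {'camera_matrix': array([[609.61707991,   0.        , 320.21644638],
       [  0.        , 609.61707991, 236.62103464],
       [  0.        ,   0.        ,   1.        ]]), 'R': array([[-0.90173645, -0.43222041,  0.00754347],
       [-0.30828874,  0.63075077, -0.71211763],
       [ 0.30303372, -0.64446799, -0.70201964]]), 't': array([0.4631499 , 0.25081963, 1.58442314])}
top {'camera_matrix': array([[503.78876056,   0.        , 317.35561842],
       [  0.        , 503.78876056, 235.81537134],
       [  0.        ,   0.        ,   1.        ]]), 'R': array([[-0.01979572, -0.99976487,  0.00885059],
       [-0.98456179,  0.01795332, -0.1741142 ],
       [ 0.17391436, -0.01216066, -0.98468569]]), 't': array([0.02391688, 0.5377847 , 1.48183731])}
{'time': 0.1, 'q': array([-1.18088736e+00,  2.64698491e-01,  1.60523739e+00, -9.58126523e-07,
        1.27371152e+00, -3.68693463e-02]), 'joint_vel': array([-0.00056911, -0.00340036, -0.00377889, -0.00072925, -0.00449027,
       -0.00251588]), 'joint_torque': array([ 4.42893297e-04, -5.16708255e+01, -3.68589413e+01, -1.14485747e-04,
        6.25662928e-03, -1.76619312e-05]), 'tool_pos': array([ 0.27917423, -0.61383364,  0.23007262]), 'tcp_rot': array([-3.06836063e+00, -6.64877823e-01,  5.67829243e-04]), 'wrist_force': array([ 1.06906729, -0.13311387,  0.00652572]), 'torque': array([ 0.02707563, -0.04622655, -0.04374544]), 'grip_force': 0.0, 'width': 0.9974914171547674}
```

View pics/top0.png

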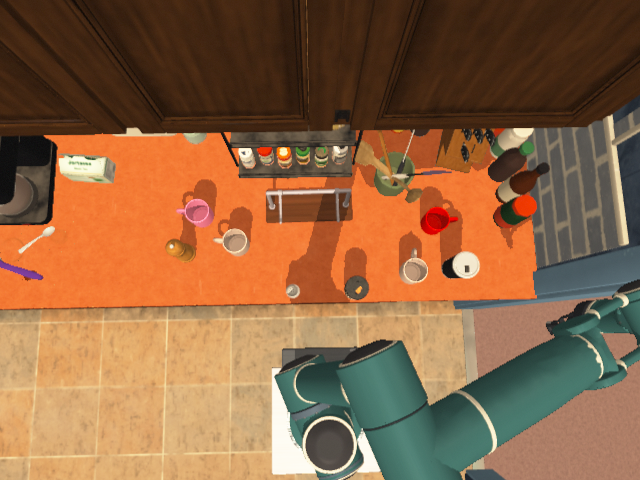

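View pics/scene0.png

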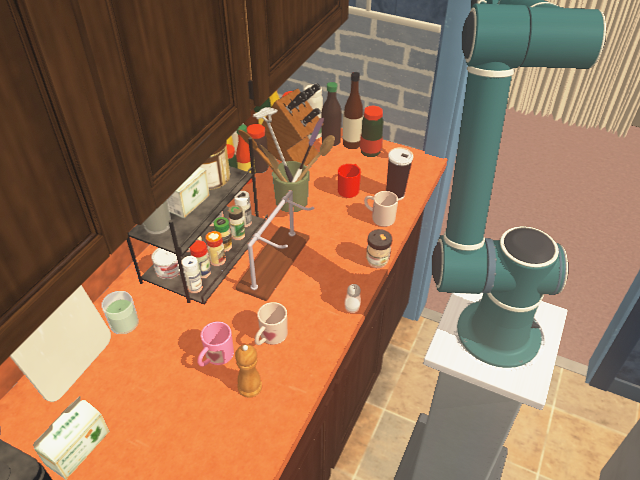

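The top view shows four mugs:
- Left: bright pink at (198,212) and pale pinkish at (235,242).
- Right: red at (435,221) and pale pinkish at (414,270).

The two mugs are described as alike, and only the pale pair match: one beside the mill, one beside the tumbler. The bright pink and red ones are the look-alikes. I'll confirm with an enlarged crop.

Run:
```python
import cv2,numpy as np
a=cv2.imread("pics/top0.png")
f=lambda x,y,w,h,s:cv2.resize(a[y:y+h,x:x+w],None,fx=s,fy=s,interpolation=cv2.INTER_CUBIC)
m=np.zeros((600,800,3),np.uint8)
m[:300,:400]=f(160,195,100,75,4); m[:300,400:]=f(385,210,100,75,4)
m[300:600,:]=f(255,180,133,50,6)[:300,:798].repeat(1,0) if 0 else cv2.resize(a[178:232,252:396],(800,300),interpolation=cv2.INTER_CUBIC)
cv2.imwrite("pics/crop.png",m)
```

```text
(no output)
```

View pics/crop.png

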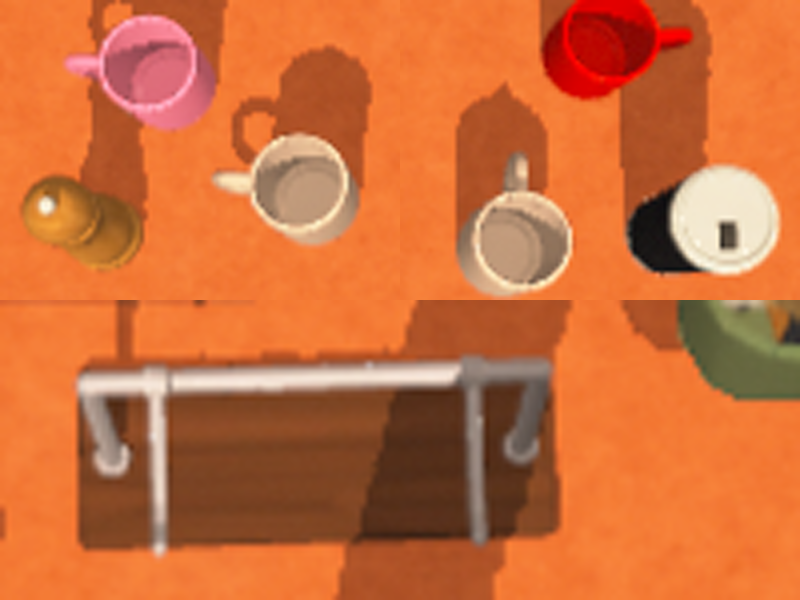

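The crop confirms it: pale mug_a at (235,241) has its handle pointing left, and pale mug_b at (415,270) has its handle pointing up. The rack's hook tips are at about (281,223) and (338,221).

```bash
cat > h.py <<'E'
from workcell import *
import cv2,numpy as np
from scipy.spatial.transform import Rotation as Rn
def back(cam,uv,z):
    c=camera_model(cam) if isinstance(cam,str) else cam
    K,R,t=c["camera_matrix"],c["R"],np.array(c["t"])
    d=R.T@np.linalg.solve(K,[uv[0],uv[1],1]); o=-R.T@t
    return o+d*(z-o[2])/d[2]
def proj(cam,X):
    c=camera_model(cam) if isinstance(cam,str) else cam
    p=c["camera_matrix"]@(c["R"]@np.asarray(X)+c["t"]); return p[:2]/p[2]
E
python3 - <<'E'
from h import *
np.set_printoptions(precision=4,suppress=True)
for n,uv,z in [("a rim",(234.75,241.2),.088),("a tip",(214,240.2),.055),("b rim",(415,270.5),.088),("b tip",(414.2,249),.055),
 ("Ltip",(280.8,222.4),.182),("Rtip",(338.4,221),.182),("Lrail",(279.9,192.4),.185),("Rrail",(336.96,190.6),.185),
 ("mill",(175,246),.165),("tumb",(466,265),.166),("salt",(292.5,289),.09),("jar",(357,286),.1),
 ("fNL",(266.4,222.5),.016),("fNR",(352.5,221),.016),("red",(435,221),.088)]:
    print(n,back("top",uv,z))
# second look from scene
for n,uv,z in [("a rim",(272,315),.088),("b rim",(385,201),.088),("Ltip",(286,247),.182),("Rtip",(311,209),.182)]:
    print("scene",n,back("scene",uv,z))
s=read_state();print(Rn.from_rotvec(s["tcp_rot"]).as_matrix()); c=camera_model("wrist");print(c)
E
```

```text
a rim [0.5193 0.2575 0.088 ]
a tip [0.529 0.325 0.055]
b rim [ 0.4228 -0.269   0.088 ]
b tip [ 0.4911 -0.2769  0.055 ]
Ltip [0.5539 0.116  0.182 ]
Rtip [ 0.555  -0.0439  0.182 ]
Lrail [0.639  0.1177 0.185 ]
Rrail [ 0.6414 -0.0421  0.185 ]
mill [0.4958 0.4114 0.165 ]
tumb [ 0.4274 -0.3955  0.166 ]
salt [0.3757 0.0892 0.09  ]
jar [ 0.38   -0.0969  0.1   ]
fNL [0.5886 0.1709 0.016 ]
fNR [ 0.5885 -0.0971  0.016 ]
red [ 0.5693 -0.3365  0.088 ]
scene a rim [0.5203 0.2639 0.088 ]
scene b rim [ 0.4244 -0.2593  0.088 ]
scene Ltip [0.5538 0.1203 0.182 ]
scene Rtip [ 0.5604 -0.0368  0.182 ]
[[ 0.9103  0.4139 -0.0008]
 [ 0.4139 -0.9103  0.0019]
 [ 0.0001 -0.0021 -1.    ]]
{'camera_matrix': array([[390.1773,   0.    , 326.3825],
       [  0.    , 390.1773, 240.3275],
       [  0.    ,   0.    ,   1.    ]]), 'R': array([[ 0.415 , -0.9098, -0.0026],
       [-0.8639, -0.3949,  0.3127],
       [-0.2856, -0.1275, -0.9498]]), 't': array([-0.6738, -0.0416,  0.3808])}
```

```bash
cat >> h.py <<'E'
def go(x,y,z,phi=None):
    "tool-axis shift (cm) to world point now; turn az to bring closing line to yaw phi (deg)"
    s=read_state(); R=Rn.from_rotvec(s["tcp_rot"]).as_matrix()
    print("pos",s["tool_pos"].round(4),"phi",np.degrees(np.arctan2(R[1,1],R[0,1])).round(1),"t",round(s["time"],2),"w",round(s["width"],2),"F",s["wrist_force"].round(1))
    print("shift cm",(R.T@(np.array([x,y,z])-s["tool_pos"])*100).round(2))
    if phi is not None:
        D=R.T@np.c_[[np.sin(np.radians(phi))*-1,np.cos(np.radians(phi)),0],[np.cos(np.radians(phi)),np.sin(np.radians(phi)),0],[0,0,-1]]
        D[:,0]*=-1 if np.linalg.det(D)<0 else 1
        print("turn",Rn.from_matrix(D).as_rotvec().round(3))
E
python3 -c "
from h import *
go(.37,-.26,.24,-6.6)"
```

```text
pos [ 0.2792 -0.6138  0.2301] phi -65.5 t 0.1 w 1.0 F [ 1.1 -0.1  0. ]
shift cm [ 22.91 -28.45  -0.93]
turn [-2.000e-03 -1.000e-03 -1.029e+00]
```

```bash
python3 -m crank '[[[2.3,-2.85,-0.1,0,0,0],[2.3,-2.85,-0.1,0,0,0],[2.3,-2.85,-0.1,0,0,0],[2.3,-2.85,-0.1,0,0,0],[2.3,-2.85,-0.1,0,0,0],[2.3,-2.85,-0.1,0,0,0],[2.3,-2.85,-0.1,0,0,0],[2.3,-2.85,-0.1,0,0,0]]]' 4
python3 -m crank '[[[2.3,-2.85,-0.1,0,0,0],[2.3,-2.85,-0.1,0,0,0],[0,0,0,0,0,-0.115],[0,0,0,0,0,-0.115],[0,0,0,0,0,-0.115],[0,0,0,0,0,-0.115],[0,0,0,0,0,-0.115],[0,0,0,0,0,-0.115]]]' 
python3 -m crank '[[[0,0,0,0,0,-0.115],[0,0,0,0,0,-0.115],[0,0,0,0,0,-0.115],[0,0,0,0,0,0],[0,0,0,0,0,0]]]'
python3 - <<'E'
from h import *
c=camera_model("wrist")
cv2.imwrite("pics/w1.png",read_camera("wrist"))
np.save("w1.npy",c,allow_pickle=True)
go(.388,-.265,.15,-6.6)
print(proj(c,(.4228,-.269,.088)))
E
```

```text
time: 0.77
tool_pos: [0.3523, -0.3288, 0.2388]
tcp_rot: [-3.07, -0.664, 0.0]
wrist_force: [0.5, -0.1, 0.8]
width: 0.468
grip_force: 0.0
time: 1.43
tool_pos: [0.3705, -0.2594, 0.2408]
tcp_rot: [-2.659, -1.672, 0.0]
wrist_force: [-0.3, -0.9, 0.9]
width: 0.471
grip_force: 0.0
time: 1.85
tool_pos: [0.3706, -0.2596, 0.2409]
tcp_rot: [-2.342, -2.093, 0.0]
wrist_force: [0.5, -0.6, -0.9]
width: 0.469
grip_force: 0.0
pos [ 0.3706 -0.2596  0.241 ] phi -6.4 t 1.9 w 0.47 F [-0.3  0.1 -0.6]
shift cm [-0.34  1.79  9.1 ]
turn [-0.    -0.     0.003]
[393.70761799 224.2245564 ]
```

View pics/w1.png

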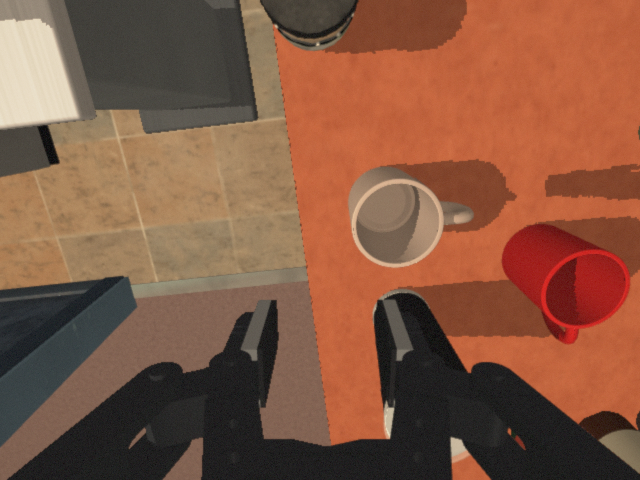

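The wrist view shows mug_b's rim centred at about (397,222), with the handle tip at (472,213) and the tumbler below at about (410,300–450).

Run:
```python
from h import *
c=np.load("w1.npy",allow_pickle=True).item()
p=back(c,(397,222.5),.088);t=back(c,(473,213),.055)
print(p,t,back(c,(350,222.5),.088),back(c,(443,222.5),.088)); d=t-p;a=np.arctan2(d[1],d[0]);print(np.degrees(a),np.hypot(*d[:2]))
g=p-.033*np.array([np.cos(a),np.sin(a),0]);go(g[0],g[1],.056,np.degrees(a))
```

```text
[ 0.4254524  -0.26787873  0.088     ] [ 0.4964825  -0.27643754  0.055     ] [ 0.38873702 -0.26379334  0.088     ] [ 0.46137839 -0.27187629  0.088     ]
-6.870757778023222 0.07154388916285398
pos [ 0.3706 -0.2596  0.241 ] phi -6.4 t 1.9 w 0.47 F [-0.3  0.1 -0.6]
shift cm [-0.18  2.25 18.5 ]
turn [-0.    -0.     0.008]
```

```bash
python3 -m crank '[[[-0.1,1.15,2,0,0,0],[-0.1,1.1,3,0,0,0],[0,0,3,0,0,0],[0,0,3,0,0,0],[0,0,2.5,0,0,0],[0,0,2.5,0,0,0],[0,0,2.5,0,0,0]]]' 4 60
python3 -m crank '[[[0,0,0,0,0,0],[0,0,0,0,0,0],[0,0,0,0,0,0],[0,0,0,0,0,0],[0,0,0,0,0,0],[0,0,0,0,0,0]]]' 0 60
python3 -m crank '[[[0,0,-1,0,0,0],[0,0,-2,0,0,0],[0,0,-3,0,0,0],[0,0,-3,0,0,0],[0,0,-3,0,0,0],[0,0,-2,0,0,0]]]'
python3 -c "
from h import *
go(.46,.039,.20,-90)"
```

```text
time: 2.48
tool_pos: [0.3928, -0.2641, 0.055]
tcp_rot: [-2.342, -2.094, 0.0]
wrist_force: [0.4, 0.3, -0.7]
width: 0.471
grip_force: 0.0
time: 2.98
tool_pos: [0.3936, -0.2648, 0.0576]
tcp_rot: [2.338, 2.096, 0.0]
wrist_force: [-1.2, 0.3, -0.2]
width: 0.075
grip_force: 59.3
time: 3.48
tool_pos: [0.3938, -0.2648, 0.2004]
tcp_rot: [2.336, 2.094, 0.001]
wrist_force: [0.6, -0.3, -3.8]
width: 0.068
grip_force: 59.2
pos [ 0.3938 -0.2648  0.2004] phi -6.3 t 3.48 w 0.07 F [ 0.6 -0.3 -3.8]
shift cm [ 3.092e+01  3.270e+00 -1.000e-02]
turn [ 5.000e-03 -1.000e-03  1.462e+00]
```

```bash
python3 -m crank '[[[3.9,0.05,0,0,0,0],[3.9,0.05,0,0,0,0],[3.9,0.05,0,0,0,0],[3.9,0.05,0,0,0,0],[3.9,0.05,0,0,0,0],[3.9,0.05,0,0,0,0],[3.9,0.05,0,0,0,0],[3.3,0,0,0,0,0]]]'
python3 -m crank '[[[0,0,0,0,0,0.12],[0,0,0,0,0,0.12],[0,0,0,0,0,0.12],[0,0,0,0,0,0.12],[0,0,0,0,0,0.12],[0,0,0,0,0,0.12],[0,0,0,0,0,0.12],[0,0,0,0,0,0.12]]]'
python3 -m crank '[[[0,0,0,0,0,0.12],[0,0,0,0,0,0.12],[0,0,0,0,0,0.12],[0,0,0,0,0,0.11],[0,0,0,0,0,0],[0,0,0,0,0,0]]]'
python3 - <<'E'
from h import *
go(.48,.039,.20,-90)
cv2.imwrite("pics/w2.png",read_camera("wrist"));c=camera_model("wrist");np.save("w2.npy",c,allow_pickle=True)
cv2.imwrite("pics/t2.png",read_camera("top"));
E
```

```text
time: 4.15
tool_pos: [0.4293, 0.0421, 0.1973]
tcp_rot: [2.339, 2.097, 0.002]
wrist_force: [0.8, -0.8, -4.2]
width: 0.071
grip_force: 59.3
time: 4.82
tool_pos: [0.4293, 0.0397, 0.197]
tcp_rot: [-3.045, -0.771, -0.001]
wrist_force: [-0.3, -0.1, -3.9]
width: 0.067
grip_force: 60.0
time: 5.32
tool_pos: [0.4296, 0.0396, 0.1968]
tcp_rot: [-3.141, -0.055, -0.001]
wrist_force: [-0.5, -0.1, -3.0]
width: 0.07
grip_force: 60.0
pos [0.4296 0.0396 0.1968] phi -88.0 t 5.32 w 0.07 F [-0.5 -0.1 -3. ]
shift cm [ 5.04  0.24 -0.31]
turn [-0.    -0.001  0.035]
```

View pics/w2.png

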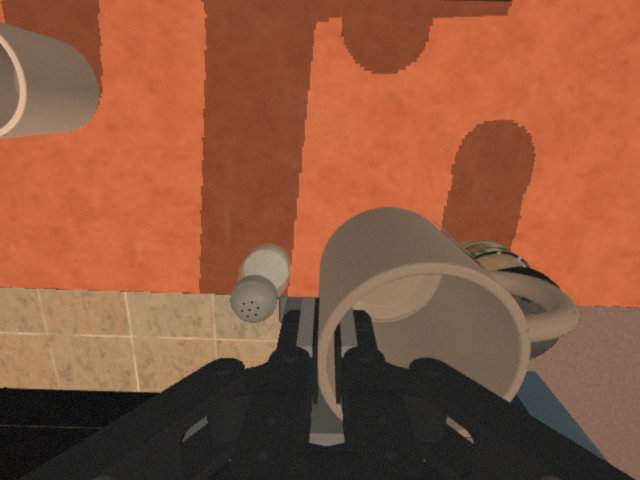

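Run:
```python
from h import *
c=np.load("w2.npy",allow_pickle=True).item()
print("rim L/R",back(c,(319,350),.227),back(c,(530,350),.227),"rim far",back(c,(415,264),.227))
print("tip",back(c,(578,318),.20))
P=np.array([.4296,.0396]);a=np.radians(-88.5);u=np.array([np.cos(a),np.sin(a)])
ax=P+.032*u
print("pred rimR",proj(c,[*(ax+.0365*u),.227]),"tip",proj(c,[*(ax+.072*u),.195]),"far",proj(c,[ax[0]+.0365,ax[1],.227]))
# hooks, from top image after move
im=cv2.imread("pics/t2.png");cv2.imwrite("pics/t2c.png",cv2.resize(im[175:275,230:390],(800,500),interpolation=cv2.INTER_CUBIC))
```

```text
rim L/R [0.43409963 0.04218734 0.227     ] [ 0.43666425 -0.02841125  0.227     ] rim far [0.46610302 0.01336174 0.227     ]
tip [ 0.43468351 -0.06172161  0.2       ]
pred rimR [528.27282471 363.4374554 ] tip [575.61093989 317.21324368] far [433.80614669 262.11642141]
```

View pics/t2c.png

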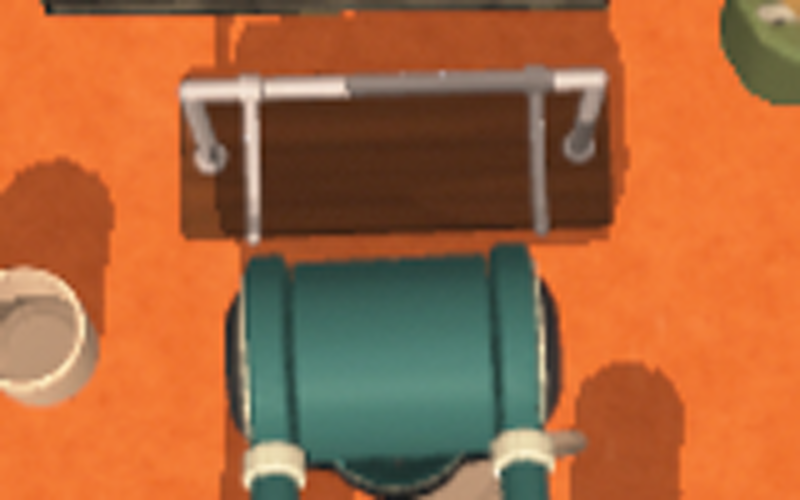

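The in-hand prediction matches the picture to about 1–2 mm, and the hook tips are still at (281,223) and (338,221). Next I'll thread mug_b onto the right hook.

```bash
python3 -m crank '[[[3.2,0.2,0.2,0,0,0.01],[3.2,0.2,0.2,0,0,0],[2.4,0.1,0.2,0,0,0],[1,0,0,0,0,0],[0,0,0,0,0,0],[0,0,0,0,0,0]]]'
python3 - <<'E'
from h import *
go(.5276,.0376,.191,-88.5)
c=camera_model("scene");im=read_camera("scene")
cv2.imwrite("pics/s3.png",cv2.resize(im[140:290,220:420],(800,600),interpolation=cv2.INTER_CUBIC))
E
```

```text
time: 5.92
tool_pos: [0.5272, 0.037, 0.1899]
tcp_rot: [-3.141, -0.036, 0.003]
wrist_force: [-1.3, -0.1, -4.3]
width: 0.069
grip_force: 60.0
pos [0.5272 0.037  0.1899] phi -88.7 t 5.92 w 0.07 F [-1.3 -0.1 -4.3]
shift cm [ 0.04 -0.05 -0.11]
turn [-0.     0.002 -0.004]
```

View pics/s3.png

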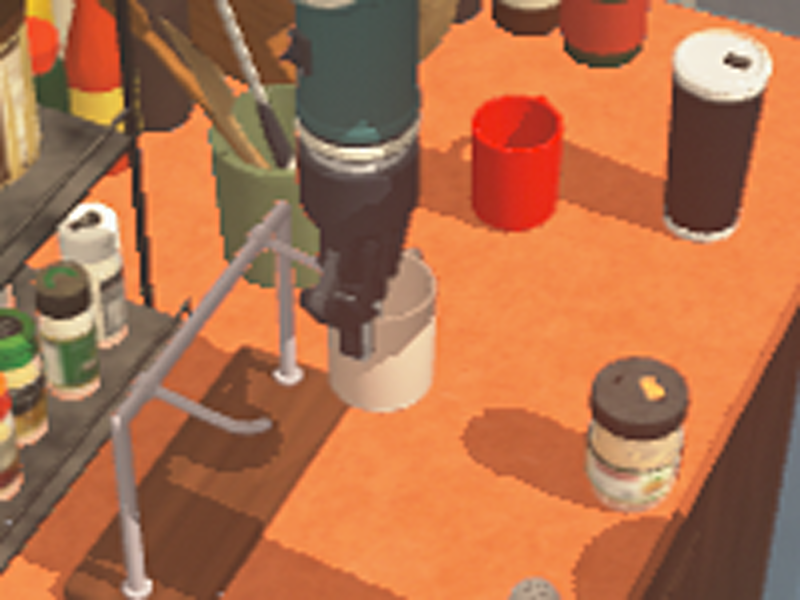

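The mug is in front of the right hook, whose tip is hidden behind the gripper. I'll advance slowly and watch the force.

```bash
python3 -m crank '[[[0.8,0,0,0,0,0],[0.8,0,0,0,0,0],[0.8,0,0.05,0,0,0],[0.6,0,0.2,0,0,0],[0,0,0,0,0,0]]]'
python3 -m crank '[[[0.7,0,0.3,0,0,0],[0.7,0,0.3,0,0,0],[0.5,0,0.2,0,0,0],[0,0,0,0,0,0],[0,0,0,0,0,0]]]'
```

```text
time: 6.38
tool_pos: [0.5591, 0.0377, 0.1877]
tcp_rot: [3.141, 0.034, 0.002]
wrist_force: [-0.1, 0.0, -2.5]
width: 0.071
grip_force: 60.0
time: 6.8
tool_pos: [0.5768, 0.0381, 0.1793]
tcp_rot: [3.141, 0.034, -0.002]
wrist_force: [0.7, 0.2, -3.1]
width: 0.075
grip_force: 60.0
```

```bash
python3 -m crank '[[[0,0,0.4,0,0,0],[0,0,0.4,0,0,0],[0,0,0.3,0,0,0],[0,0,0,0,0,0],[0,0,0,0,0,0]]]'
python3 - <<'E'
from h import *
im=read_camera("scene");im2=read_camera("wrist")
a=cv2.resize(im[170:270,250:350],(500,500),interpolation=cv2.INTER_CUBIC)
b=cv2.resize(im2[200:480,300:640],(300,247))
m=np.zeros((500,800,3),np.uint8);m[:,:500]=a;m[:247,500:]=b;cv2.imwrite("pics/s4.png",m)
E
```

```text
time: 7.22
tool_pos: [0.5766, 0.0381, 0.1687]
tcp_rot: [3.141, 0.034, -0.0]
wrist_force: [0.1, -0.1, -4.3]
width: 0.068
grip_force: 60.0
```

View pics/s4.png

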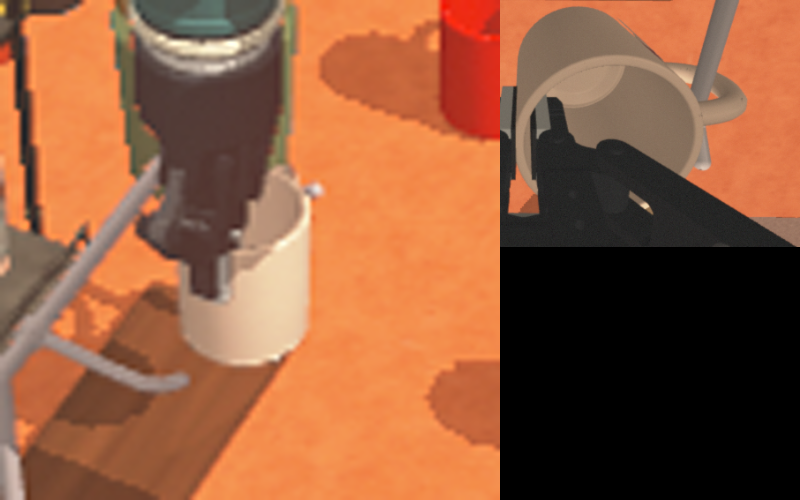

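The wrist inset (top right) shows the hook wire passing through mug_b's handle loop at about (712,95), with the tip clear below it. I'll lower until it bears.

```bash
python3 -m crank '[[[0,0,0.2,0,0,0],[0,0,0,0,0,0],[0,0,0,0,0,0]]]' | grep -E "pos|wrist"
python3 -m crank '[[[0,0,0.2,0,0,0],[0,0,0,0,0,0],[0,0,0,0,0,0]]]'| grep -E "pos|wrist"
```

```text
tool_pos: [0.5772, 0.0381, 0.1674]
wrist_force: [0.3, -0.2, 0.1]
tool_pos: [0.5776, 0.0382, 0.1661]
wrist_force: [-1.5, 0.6, 5.0]
```

```bash
python3 -m crank '[[[0,0,0,0,0,0],[0,0,-0.5,0,0,0],[0,0,-2,0,0,0],[0,0,-3.5,0,0,0],[0,0,-3.5,0,0,0],[0,0,-2,0,0,0]]]' 4
python3 - <<'E'
from h import *
go(.50,.22,.24,-98.2)
im=read_camera("scene")
cv2.imwrite("pics/s5.png",cv2.resize(im[170:350,200:400],(667,600),interpolation=cv2.INTER_CUBIC))
E
```

```text
time: 8.32
tool_pos: [0.5782, 0.0381, 0.2841]
tcp_rot: [-3.141, -0.034, -0.008]
wrist_force: [0.6, -0.5, 0.5]
width: 0.468
grip_force: 0.0
pos [0.5782 0.0381 0.2841] phi -88.8 t 8.32 w 0.47 F [ 0.6 -0.5  0.5]
shift cm [ -7.45 -18.36   4.37]
turn [-0.    -0.005  0.165]
```

View pics/s5.png

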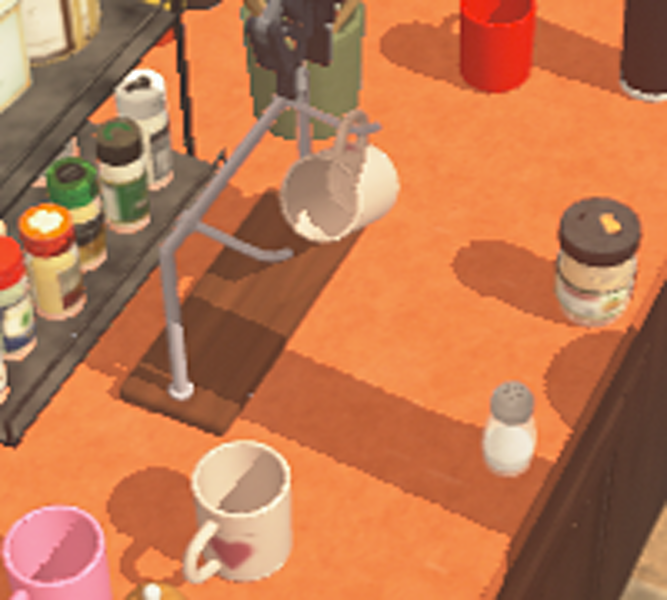

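Mug_b hangs on the right hook at about (345,180) in the crop, and nothing else has moved. Next is mug_a.

```bash
python3 -m crank '[[[-1.4,-3.4,0.8,0,0,0.055],[-1.4,-3.4,0.8,0,0,0.055],[-1.4,-3.4,0.8,0,0,0.055],[-1.4,-3.4,0.8,0,0,0],[-1.0,-3.0,0.8,0,0,0],[0,0,0,0,0,0],[0,0,0,0,0,0]]]' - 60
python3 - <<'E'
from h import *
a=np.radians(81.8);u=np.array([np.cos(a),np.sin(a)]);ax=np.array([.5215,.2585])
c=camera_model("wrist");im=read_camera("wrist");cv2.imwrite("pics/w6.png",im)
go(*(ax-.033*u),.056,-98.2)
print("pred rim",proj(c,[*ax,.088]),"tip",proj(c,[*(ax+.072*u),.055]))
h=cv2.cvtColor(im,cv2.COLOR_BGR2HSV)
m=((h[...,1]<90)&(h[...,2]>80)).astype(np.uint8)
n,l,s,ce=cv2.connectedComponentsWithStats(m)
for i in range(1,n):
    if s[i,4]>800: print(s[i],ce[i].round(), np.median(h[l==i],axis=0))
E
```

```text
time: 8.95
tool_pos: [0.5226, 0.2093, 0.2388]
tcp_rot: [3.133, -0.219, -0.002]
wrist_force: [-0.2, 0.2, 0.2]
width: 0.465
grip_force: 0.0
pos [0.5233 0.2083 0.2394] phi -98.1 t 9.0 w 0.47 F [-0.4 -1.  -0.6]
shift cm [-0.89 -1.66 18.34]
turn [0.001 0.    0.002]
pred rim [264.36152452 229.79284296] tip [186.87365229 218.44178283]
[ 360    0  181  192 6260] [456.  58.] [ 12.  44. 112.]
[ 579   39   61  133 5881] [614. 109.] [ 14.  83. 134.]
[ 187  171  123  101 7815] [261. 222.] [ 14.  83. 134.]
[609 271  31  70 922] [624. 301.] [ 18.  66. 122.]
[ 438  301   58   71 2399] [464. 336.] [ 18.  55. 134.]
[ 296  398  100   47 2612] [345. 426.] [18. 43. 85.]
[ 594  431   46   43 1028] [624. 447.] [ 17.  47. 118.]
[451 449  40  31 826] [466. 467.] [ 16.   48.  141.5]
```

Run:
```python
from h import *
a=np.radians(81.8);u=np.array([np.cos(a),np.sin(a)]);ax=np.array([.5215,.2585])
c=camera_model("wrist")
T=np.linspace(0,6.28,90)
for z in (.088,.0):
    q=np.array([proj(c,[ax[0]+.0365*np.cos(t),ax[1]+.0365*np.sin(t),z]) for t in T]);print(z,q.min(0),q.max(0))
im=cv2.imread("pics/w6.png");h=cv2.cvtColor(im,cv2.COLOR_BGR2HSV)
m=((h[...,1]<90)&(h[...,2]>80)).astype(np.uint8)[165:280,180:320]
m=cv2.morphologyEx(m,cv2.MORPH_CLOSE,np.ones((5,5)))
r=np.where(m[:,:38].sum(1))[0]+165;print("handle rows near tip",[ (x+180,(np.where(m[:,x])[0].mean()+165).round(1)) for x in (9,14,19,24,29,33)])
print("bottom edge",[(x,np.where(m[:,x-180])[0].max()+165) for x in (250,260,270,280)],"right edge",[(y,np.where(m[y-165])[0].max()+180) for y in (215,230,245)])
p=lambda r,z:proj(c,[*(ax+r*u),z]).round(1);print(p(.072,.048),p(.060,.068),p(.05,.07))
```

```text
0.088 [216.91575043 184.81440769] [309.75480765 273.61492368]
0.0 [240.33590798 168.67684157] [313.26877883 239.95257475]
handle rows near tip [(189, np.float64(219.0)), (194, np.float64(218.5)), (199, np.float64(218.0)), (204, np.float64(217.5)), (209, np.float64(217.0)), (213, np.float64(216.5))]
bottom edge [(250, np.int64(268)), (260, np.int64(271)), (270, np.int64(271)), (280, np.int64(269))] right edge [(215, np.int64(308)), (230, np.int64(308)), (245, np.int64(305))]
[189.  217.5] [195.3 223.7] [206.6 224.4]
```

```bash
python3 -m crank '[[[-0.4,-0.9,2,0,0,0],[-0.35,-0.75,3,0,0,0],[0,0,3,0,0,0],[0,0,3,0,0,0],[0,0,2.5,0,0,0],[0,0,2.5,0,0,0],[0,0,2.3,0,0,0]]]' 4 60
python3 -m crank '[[[0,0,0,0,0,0],[0,0,0,0,0,0],[0,0,0,0,0,0],[0,0,0,0,0,0],[0,0,0,0,0,0],[0,0,0,0,0,0]]]' 0 60
python3 -m crank '[[[0,0,-1,0,0,0],[0,0,-2,0,0,0],[0,0,-3,0,0,0],[0,0,-3,0,0,0],[0,0,-3,0,0,0],[0,0,-2,0,0,0],[0,0,0,0,0,0]]]'
python3 -c "
from h import *
go(.43,.20,.20,-89)"
```

```text
time: 9.58
tool_pos: [0.5193, 0.2238, 0.0558]
tcp_rot: [3.133, -0.228, 0.001]
wrist_force: [-0.0, -0.3, -0.6]
width: 0.468
grip_force: 0.0
time: 10.08
tool_pos: [0.52, 0.2255, 0.0586]
tcp_rot: [-3.133, 0.224, -0.005]
wrist_force: [-0.1, -2.6, 1.6]
width: 0.07
grip_force: 58.3
time: 10.67
tool_pos: [0.5219, 0.227, 0.2038]
tcp_rot: [-3.129, 0.224, -0.016]
wrist_force: [0.2, -0.1, -1.7]
width: 0.07
grip_force: 57.9
pos [0.5219 0.227  0.2038] phi -98.2 t 10.67 w 0.07 F [ 0.2 -0.1 -1.7]
shift cm [-8.72  3.99  0.27]
turn [-0.005 -0.01  -0.16 ]
```

```bash
python3 -m crank '[[[-3,0,0,0,0,-0.08],[-3,0,0,0,0,-0.08],[-3,0,0,0,0,0],[0,3.5,0,0,0,0],[0,3.5,0,0,0,0],[0,3.5,0,0,0,0],[0,3.5,0,0,0,0],[0,3.5,0,0,0,0]]]'
python3 -m crank '[[[0,0,0,0,0,0],[0,0,0,0,0,0],[0,0,0,0,0,0]]]'
python3 - <<'E'
from h import *
go(.43,.0355,.20,-89)
c=camera_model("wrist");im=read_camera("wrist");cv2.imwrite("pics/w7.png",im)
s=read_state();P=s["tool_pos"];R=Rn.from_rotvec(s["tcp_rot"]).as_matrix();u=-R[:2,1];ax=P[:2]+.032*u
print("pred tip",proj(c,[*(ax+.072*u),P[2]-.0094]),[proj(c,[*(ax+.072*np.array([np.cos(t),np.sin(t)])),P[2]-.0094]).round() for t in np.arctan2(u[1],u[0])+np.radians([-4,4])])
h=cv2.cvtColor(im,cv2.COLOR_BGR2HSV);m=((h[...,1]<110)&(h[...,2]>70)).astype(np.uint8)
n,l,st,ce=cv2.connectedComponentsWithStats(m)
for i in range(1,n):
    if st[i,4]>1500:
        ys,xs=np.where(l==i);k=xs.argmin();print(st[i],"leftmost",xs[k],ys[xs<=xs[k]+2].mean())
E
```

```text
time: 11.33
tool_pos: [0.4304, 0.055, 0.1955]
tcp_rot: [3.141, 0.029, -0.002]
wrist_force: [-0.2, 0.9, -3.0]
width: 0.07
grip_force: 58.4
time: 11.58
tool_pos: [0.4312, 0.0563, 0.1959]
tcp_rot: [-3.141, -0.025, 0.002]
wrist_force: [-0.3, 0.3, -1.5]
width: 0.069
grip_force: 58.3
pos [0.4312 0.0563 0.1959] phi -89.1 t 11.58 w 0.07 F [-0.3  0.3 -1.5]
shift cm [-0.15  2.08 -0.41]
turn [-0.001  0.001 -0.002]
pred tip [ 85.94002746 305.94170451] [array([ 84., 295.]), array([ 89., 316.])]
[ 470    0  170   50 7864] leftmost 470 21.3
[    0   207   345   239 34673] leftmost 0 316.59090909090907
[  338   239   302   241 26049] leftmost 338 311.55555555555554
```

```bash
python3 -m crank '[[[0,2,0.1,0,0,0],[3.3,0,0.1,0,0,0],[3.3,0,0.1,0,0,0],[2.3,0,0.05,0,0,0],[1,0,0,0,0,0],[0,0,0,0,0,0],[0,0,0,0,0,0]]]'
python3 - <<'E'
from h import *
go(.53,.036,.191,-89)
im=read_camera("scene");c=camera_model("scene")
# wide-enough checks: left hook tip and mug in hand
cv2.imwrite("pics/s8.png",cv2.resize(im[150:300,220:380],(800,750))[:600])
E
```

```text
time: 12.22
tool_pos: [0.5304, 0.039, 0.1925]
tcp_rot: [-3.141, -0.029, 0.004]
wrist_force: [0.0, -0.4, -3.2]
width: 0.068
grip_force: 59.6
pos [0.5304 0.039  0.1925] phi -88.9 t 12.22 w 0.07 F [ 0.  -0.4 -3.2]
shift cm [-0.05  0.3   0.15]
turn [-0.     0.003  0.001]
```

```bash
python3 -m crank '[[[0,0.3,0.05,0,0,0],[0.8,0,0,0,0,0],[0.8,0,0,0,0,0],[0.8,0,0.1,0,0,0],[0.6,0.05,0.2,0,0,0],[0,0,0,0,0,0]]]'| grep -E "pos|wrist"
python3 -m crank '[[[0.7,0,0.3,0,0,0],[0.7,0,0.3,0,0,0],[0.5,0,0.2,0,0,0],[0,0,0,0,0,0],[0,0,0,0,0,0]]]'| grep -E "pos|wrist"
python3 -m crank '[[[0,0,0.4,0,0,0],[0,0,0.4,0,0,0],[0,0,0.3,0,0,0],[0,0,0,0,0,0],[0,0,0,0,0,0]]]'| grep -E "pos|wrist"
```

```text
tool_pos: [0.5627, 0.0347, 0.1896]
wrist_force: [-0.4, -0.8, -2.5]
tool_pos: [0.5802, 0.0352, 0.1813]
wrist_force: [-0.0, 0.1, -1.8]
tool_pos: [0.5798, 0.0352, 0.1704]
wrist_force: [0.4, -0.0, -1.8]
```

```bash
python3 -c "
from h import *
cv2.imwrite('pics/w9.png',read_camera('wrist'))"
python3 -m crank '[[[0,0,0.2,0,0,0],[0,0,0,0,0,0],[0,0,0,0,0,0]]]' | grep -E "pos|wrist"
python3 -m crank '[[[0,0,0.15,0,0,0],[0,0,0,0,0,0],[0,0,0,0,0,0]]]'| grep -E "pos|wrist"
```

```text
tool_pos: [0.5806, 0.0351, 0.1693]
wrist_force: [-0.4, -0.4, -0.7]
tool_pos: [0.5808, 0.0351, 0.1681]
wrist_force: [-0.4, -1.3, 2.8]
```

It bears at the height expected for the bar on the wire (.168, against .167 for mug_b). Releasing.

```bash
python3 -m crank '[[[0,0,0,0,0,0],[0,0,-0.5,0,0,0],[0,0,-2,0,0,0],[0,0,-3.5,0,0,0],[0,0,-3.5,0,0,0],[0,0,-2,0,0,0]]]' 4
python3 -m crank '[[[-2,0,-3,0,0,0],[-2,0,-2,0,0,0],[0,0,0,0,0,0],[0,0,0,0,0,0],[0,0,0,0,0,0],[0,0,0,0,0,0],[0,0,0,0,0,0],[0,0,0,0,0,0]]]'
python3 - <<'E'
from h import *
im=read_camera("scene")
cv2.imwrite("pics/s10.png",cv2.resize(im[120:390,170:470],(667,600),interpolation=cv2.INTER_CUBIC))
E
```

```text
time: 14.65
tool_pos: [0.5816, 0.0353, 0.2866]
tcp_rot: [-3.141, -0.026, -0.007]
wrist_force: [1.3, 0.4, 1.0]
width: 0.473
grip_force: 0.0
time: 15.32
tool_pos: [0.5401, 0.0345, 0.3305]
tcp_rot: [-3.141, -0.026, 0.005]
wrist_force: [0.4, -0.1, -0.8]
width: 0.468
grip_force: 0.0
```

View pics/s10.png

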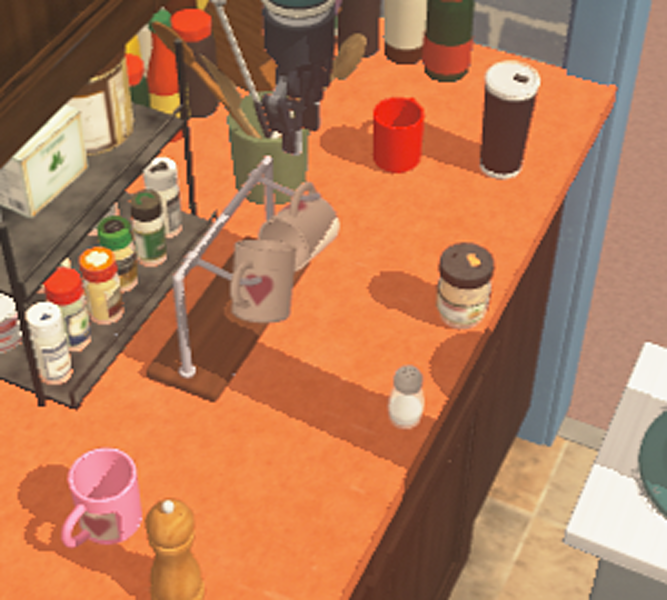

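In this last allowed view, mug_b hangs on the right hook. Mug_a is on the left hook at about (265,280) but looks nearly upright. It could be mid-sway or propped, so I'll track it numerically over time.

```bash
cat > trk.py <<'E'
from h import *
c=camera_model("scene")
def blob(im):
    h=cv2.cvtColor(im,cv2.COLOR_BGR2HSV)[195:290,245:335]
    m=((h[...,1]<110)&(h[...,2]>95)).astype(np.uint8);m=cv2.morphologyEx(m,cv2.MORPH_OPEN,np.ones((5,5)))
    n,l,s,ce=cv2.connectedComponentsWithStats(m)
    return [(tuple(map(int,s[i]+[245,195,0,0,0])),tuple(ce[i].round(1)+[245,195])) for i in range(1,n) if s[i,4]>150]
E
python3 - <<'E'
from trk import *
for n,p in dict(upright_a=(.5785,.068,.155),hung_a=(.5785,.117,.121),hung_b=(.5785,-.043,.121),seatL=(.5785,.117,.17)).items(): print(n,proj(c,p).round(1))
for i in range(4):
    print(read_state()["time"].__round__(2),blob(read_camera("scene")))
E
for i in 1 2 3; do python3 -m crank '[[[0,0,0,0,0,0],[0,0,0,0,0,0]]]' >/dev/null; python3 -c "
from trk import *
print(round(read_state()['time'],2),blob(read_camera('scene')))"; done
```

```text
upright_a [287.3 238.5]
hung_a [279.  259.5]
hung_b [306.2 222. ]
seatL [278.2 246.4]
15.37 [((276, 195, 31, 16, 391), (np.float64(291.6), np.float64(201.2))), ((274, 206, 49, 59, 1517), (np.float64(296.1), np.float64(234.7))), ((245, 212, 19, 42, 498), (np.float64(251.9), np.float64(230.2)))]
15.42 [((276, 195, 31, 16, 387), (np.float64(291.4), np.float64(201.2))), ((271, 206, 52, 63, 1608), (np.float64(295.4), np.float64(236.2))), ((245, 212, 19, 42, 493), (np.float64(251.8), np.float64(230.3)))]
15.47 [((276, 195, 47, 46, 1260), (np.float64(300.6), np.float64(216.1))), ((245, 212, 19, 42, 499), (np.float64(251.9), np.float64(230.2))), ((265, 236, 36, 40, 833), (np.float64(281.8), np.float64(255.6)))]
15.52 [((276, 195, 31, 16, 391), (np.float64(291.6), np.float64(201.2))), ((287, 206, 36, 35, 830), (np.float64(304.1), np.float64(224.0))), ((245, 212, 19, 42, 497), (np.float64(251.9), np.float64(230.2))), ((257, 242, 39, 40, 940), (np.float64(275.7), np.float64(261.8)))]
15.73 [((276, 195, 31, 16, 409), (np.float64(292.1), np.float64(201.5))), ((245, 212, 19, 42, 498), (np.float64(251.9), np.float64(230.2))), ((285, 211, 36, 32, 811), (np.float64(302.0), np.float64(226.4))), ((256, 241, 41, 42, 1028), (np.float64(275.8), np.float64(262.8)))]
15.95 [((276, 195, 31, 16, 390), (np.float64(291.6), np.float64(201.2))), ((266, 206, 57, 61, 1616), (np.float64(294.4), np.float64(235.9))), ((245, 212, 19, 42, 498), (np.float64(251.9), np.float64(230.2)))]
16.17 [((276, 195, 31, 16, 403), (np.float64(291.9), np.float64(201.4))), ((286, 208, 36, 34, 830), (np.float64(303.0), np.float64(225.4))), ((245, 212, 19, 42, 498), (np.float64(251.9), np.float64(230.3))), ((250, 250, 46, 40, 1118), (np.float64(271.6), np.float64(268.0)))]
```

Mug_a is swaying about the predicted hung position, (279,260) px, so it was mid-swing. I'll let it settle briefly, check again and hand in.

```bash
for i in 1 2 3 4 5 6; do python3 -m crank '[[[0,0,0,0,0,0],[0,0,0,0,0,0],[0,0,0,0,0,0],[0,0,0,0,0,0],[0,0,0,0,0,0],[0,0,0,0,0,0],[0,0,0,0,0,0],[0,0,0,0,0,0]]]' >/dev/null; done
python3 - <<'E'
from trk import *
for i in range(4): print(round(read_state()['time'],2),[(b[0][:2],b[0][4],tuple(map(float,b[1]))) for b in blob(read_camera('scene'))])
print(finish_job())
E
```

```text
20.22 [((276, 195), 386, (291.3, 201.2)), ((286, 207), 827, (303.4, 225.0)), ((245, 212), 493, (251.8, 230.3)), ((260, 240), 942, (276.8, 260.7))]
20.27 [((276, 195), 385, (291.4, 201.2)), ((286, 207), 828, (303.4, 225.0)), ((245, 212), 500, (251.9, 230.2)), ((263, 239), 906, (278.9, 258.7))]
20.32 [((276, 195), 407, (292.0, 201.6)), ((265, 207), 1711, (291.7, 241.3)), ((245, 212), 498, (251.9, 230.2))]
20.37 [((276, 195), 385, (291.4, 201.2)), ((266, 207), 1692, (292.2, 240.3)), ((245, 212), 497, (251.9, 230.2))]
the job is handed in; nothing more can be done
None
```

Both mugs hang by their handles, mug_b on the right hook and mug_a on the left (still swaying slightly at hand-in); I handed the job in at about 20 s, and the last camera view showed the mill, tumbler, salt shaker and jar still standing.

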